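# Hold the clear reference glass in the gauge head's light path

### The arm

A 6-joint arm with a two-finger parallel gripper is mounted at the origin on a cart in front of the work surface, level with it; the furniture and walls round the work are solid. World frame = base frame: x ahead of the robot, y to its left, z up, the work surface at z = 0. Lengths are in mm, angles in rad, forces in N, time in s.
With the tool pointing down it reaches from about 350 to 775 mm from the base axis. Payload 7.3 kg.
Tool frame: the origin (TCP) lies on the mounting face of the last link; the fingertips stand 178 mm ahead of it and the grasp point (between the pads) lies 159 mm ahead of it; z points along the fingers, y is the line along which they close (so a half turn about z gives the same grasp; the last joint's range is limited). The gripper opens to 92 mm and grips with 3 to 60 N. Pads are 19 mm wide; open, the fingers measure 130 mm over their backs; the gripper's body (75 mm by 190 mm) begins 47 mm behind the grasp point.
Start: joints at [-1.259, 0.342, 1.524, -0, 1.275, -0.146], TCP at [232.056, -470.933, 404.741] pointing down, gripper open.
Joint ranges: [-2.53, 2.53], [-0.77, 2.02], [0.04, 2.7], [-1, 4.14], [0.28, 2.66], [-3.11, 3.11]. Speed limits (rad/s): [2.57, 2.57, 3.14, 3.14, 3.14, 3.14].

### API

Orientations are given as [roll, pitch, yaw] about the fixed x, y, z axes, in that order (R = Rz(yaw) Ry(pitch) Rx(roll)).
In Python, from plant import bot, vision gives the robot as it stands. The module is installed in compiled form; this text tells all that it offers.
- The arm moves only by the shell command python3 -m crank 'ROWS'. ROWS is a JSON list of rows, 1 to 5 of them, each of 5 numbers: the finger opening in mm, then dx, dy, dz in mm, then a turn about the tool's z in rad; each row is the pose to reach, as a shift and turn from the pose commanded when the command began, along the tool's axes at that moment; what a row does not reach only later rows make up. A row lasts 1/8 s, in which the tool goes at most 62.5 mm and 0.188 rad, less where a joint would pass 70% of its speed; a pose out of reach is approached as far as the arm can. The fingers move at their own pace and stop on an object; the grip force is fixed at half the most. Time passes only in rows, so rows that do not move let the fingers close. It prints the time, the measured TCP pose, the force, the opening and the grip force at its end.
- bot.get_obs(): the state, without advancing time (a new reading comes with each control period).
- vision.capture(name): name is "side" or "top" or "wrist"; returns a dict with "color" (384x512x3 uint8, red, green, blue), "K" (3x3 intrinsics, pixels), "k1" (the pictures are not rectified: a ray, as slopes to the right and down, at radius r is drawn at 1 + k1 r^2 times it, then the intrinsics apply), "R" (3x3) and "t" (3): a world point X has camera coordinates R X + t. Camera axes: x right, y down, z forward; pixel columns grow to the right and rows downward; lengths in mm; the calibration is good to about 2 mm. A picture is of the moment at which its call begins. There is no depth.
- bot.close_job(): hands the job in; it is judged then, once.
The state is a dict: "time": time; "joint_positions": joint angles; "dq": joint speeds; "tau": joint torques, N m; "tool_pos": TCP position; "tcp_rot": TCP orientation; "contact_force": force on the tool from outside, world axes, zero at the start; "moment": the same for the moment, N m; "grip_width": finger opening in mm; "finger_force": force on a finger pad.
Only numpy, scipy, OpenCV 4.12 (cv2) and the standard library are available. Lean on these libraries where they do the work, as an engineer would, in place of code of your own. Each camera call takes 0.05 s, during which the arm holds its last target. There are 200 camera calls.

### The job

The gauge head's light check has just been done with the smoke-grey glass block, now left standing on the foam: first stand it gently back down in the empty slot of the black storage block and let go, so that only one glass is ever out. Then lift the clear glass block from its slot and hold it still and upright in the gap of the gauge head, touching neither housing, so that the light between the two green windows passes squarely through the middle of the lower half of its polished faces; the program finishes while still holding it there. Grip the glass blocks by their white frosted faces only, never by polished glass, and leave the amber block, the gauge head and the things lying around undisturbed.

Things in the scene. Friction and masses are not known exactly. Their poses are not given: they have to be found in the camera images.
- grey_glass: Smoke-grey (nearly black) glass block, upright, 24 (x) x 30 (y) x 75 mm, about 0.13 kg. Origin: centre of its underside, z up. Its two faces across x (24 mm apart) are white frosted glass, for gripping; the two across y (30 mm apart) are polished and see-through, for the light. At the start it stands on the foam pad, turned any way up to about 1 rad.
- clear_glass: Clear, faintly blue glass block, upright, 24 (x) x 30 (y) x 75 mm, about 0.13 kg. Origin: centre of its underside, z up. Its two faces across x (24 mm apart) are white frosted glass, for gripping; the two across y (30 mm apart) are polished and see-through, for the light. At the start it stands in one of the three slots, 47 mm of it above the block. Any slot may be its place.
- clear_glass_mid (a point): Point on the clear block's vertical centre line, 18 mm above its underside: the middle of its lower half, where the light has to pass.
- amber_glass: Amber glass block, upright, 24 (x) x 30 (y) x 75 mm, about 0.13 kg. Origin: centre of its underside, z up. Its two faces across x (24 mm apart) are white frosted glass, for gripping; the two across y (30 mm apart) are polished and see-through, for the light. It stands in another slot and stays there.
- storage_block: Fixed black storage block, 66 x 174 mm, top 40 mm above the bench; origin: centre of underside, z up. Three slots in a row along y, at y = -58, 0, +58 mm; each 28 (x) x 34 (y) mm, 28 mm deep, floor 12 mm above the bench. A glass fits with 2 mm play on each side, frosted faces across the block's x axis. It stands on a 6 mm aluminium plate, 84 x 194 mm.
- felt_pad: Thin green felt on the floor of the one empty slot. Origin: centre of that slot's floor, 12 mm above the bench; axes as the storage block's. It is fixed; the grey block's underside comes to rest at its origin.
- foam_pad: Light grey foam block, 75 (x) x 130 (y) x 45 mm high, fixed; origin at the centre of its underside. The grey glass stands on top of it, 45 mm above the bench.
- gauge_head: Fixed gauge head: two dark housings, 56 (x) x 57 (y) mm, tops 114 mm above the bench, on a 64 x 196 x 14 mm aluminium rail. The 70 mm gap between them (y = -35 to +35 mm) is open above, front and back. A round green window on each inner face; the light runs between them along the head's y axis, 80 mm above the bench. Origin: centre of underside, z up.
- beam_mid (a point): Point in the middle of the gap on the light's line, 80 mm above the bench, at x = y = 0 of the gauge head.
- loose_ring: Loose turned alloy flange ring, 132 mm across, 40 mm high, lying at the back left; leave it. Origin: centre of its underside.
- plug_gauge: Loose plug gauge, 112 mm long, lying at the back left; leave it. Origin: centre of its underside.
- screwdriver: Loose screwdriver with orange handle, 182 mm long, lying along the bench's front edge; leave it. Origin: centre of its underside.
- deburring_tool: Loose deburring tool with orange handle, 142 mm long, lying along the bench's front edge; leave it. Origin: centre of its underside.
- caliper: Loose digital caliper, 236 mm long, lying flat at the back right; leave it. Origin: centre of its underside.
There are look-alikes about, which are no part of the job. What is shaped like the clear_glass but turquoise or yellow is not meant.

How it is judged:
By the outcome, as a careful person would: the job done as asked, in the order asked, and still so for the second after the job is handed in, while the arm keeps its last pose, push and grip.
It also fails if it takes over 54 s, if anything falls off the work surface, if the arm or the gripper's body presses on something with over 40 N, if the wrist force passes 120 N, or if a joint passes its speed limit or range.

## Working session

There is one attempt and no reset: what is moved stays moved. The work goes in short steps, Python scripts to look and compute and a shell command to move; the robot and the scene stay as the last step left them, time stands still between calls to the robot, and variables do not carry over. Pictures are saved under pics/ and viewed, at most 10 in all, crops included, and the job is handed in when it is done.

```bash
mkdir -p pics; cat > h.py <<'E'
import numpy as np, cv2
from plant import bot, vision
def snap(n,f=None):
    c=vision.capture(n)
    if f: cv2.imwrite('pics/'+f,c['color'][:,:,::-1])
    return c
def ray(c,u,v):
    K=np.array(c['K']);d=np.array([(u-K[0,2])/K[0,0],(v-K[1,2])/K[1,1]]);x=d.copy()
    for _ in range(30): x=d/(1+c['k1']*(x@x))
    R=np.array(c['R']);o=-R.T@np.array(c['t']);w=R.T@np.array([x[0],x[1],1]);return o,w/np.linalg.norm(w)
def onz(c,u,v,z):
    o,w=ray(c,u,v);return o+w*(z-o[2])/w[2]
def proj(c,X):
    p=np.array(c['R'])@np.array(X,float)+np.array(c['t']);x=p[:2]/p[2];x=x*(1+c['k1']*(x@x));K=np.array(c['K'])
    return np.array([K[0,0]*x[0]+K[0,2],K[1,1]*x[1]+K[1,2]])
E
python3 - <<'E'
from h import *
import pickle
im=[]
D={}
for n in['top','side','wrist']:
    c=snap(n,n+'0.png');D[n]=c;o=-np.array(c['R']).T@np.array(c['t']);print(n,o.round(),np.array(c['R'])[2].round(2),c['K'][0][0],c['k1'])
pickle.dump(D,open('d0.pkl','wb'))
t=cv2.imread('pics/top0.png');cv2.imwrite('pics/top0b.png',cv2.resize(t,(800,600),interpolation=cv2.INTER_CUBIC))
s=cv2.imread('pics/side0.png');cv2.imwrite('pics/side0b.png',cv2.resize(s,(800,600),interpolation=cv2.INTER_CUBIC))
print(bot.get_obs())
E
```

```text
top [450.  60. 920.] [ 0.13  0.03 -0.99] 355.18354889078665 -0.08528900601337928
side [ 82. 739. 545.] [ 0.51 -0.69 -0.51] 348.0322779649511 -0.025485771781987025
wrist [ 301. -436.  385.] [-0.26 -0.12 -0.96] 311.32428163822516 -0.03376477611714403
{'time': 0.15, 'joint_positions': array([-1.25902711e+00,  3.42555822e-01,  1.52477001e+00,  8.70769841e-06,
        1.27540739e+00, -1.45974528e-01]), 'dq': array([-0.00090941, -0.00131314, -0.0041843 ,  0.00166673,  0.00363619,
       -0.00051197]), 'tau': array([ 9.93013782e-04, -4.31470871e+01, -2.44351655e+01,  7.17949541e-02,
        5.37955645e-02, -7.97352959e-05]), 'tool_pos': array([ 232.01460854, -470.84544173,  404.21768534]), 'tcp_rot': array([-3.14046542e+00, -1.74142845e-04,  4.57741111e-01]), 'contact_force': array([-0.01827963,  0.43097847, -0.27006264]), 'moment': array([-0.02937524,  0.03879998,  0.00674133]), 'finger_force': 0.0, 'grip_width': 91.66585118656842}
```

View pics/top0b.png

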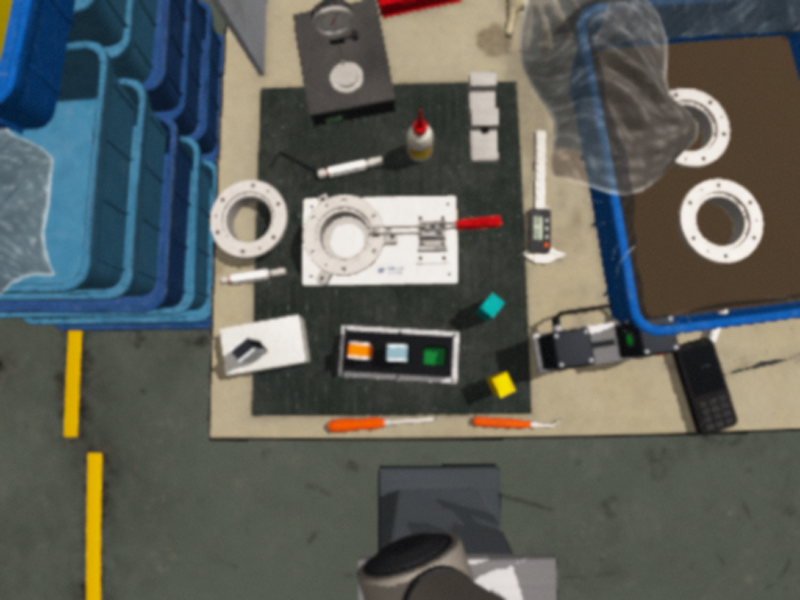

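View pics/side0b.png

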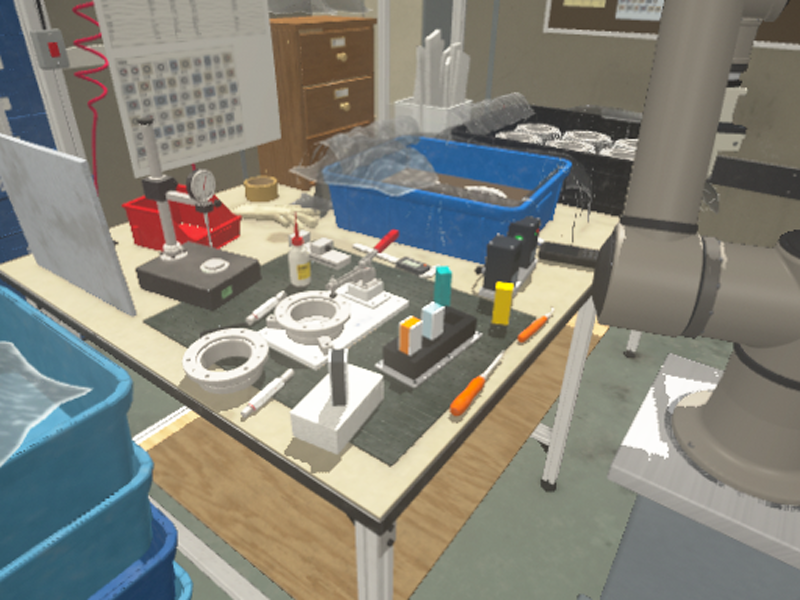

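The top view (800x600 scale) shows:
- The foam is at (264,346) with the grey glass on it at (248,350).
- The storage block is at (400,353): amber in the left slot (358,351), clear, pale blue, in the middle (397,352), and the green felt of the empty slot at (433,356).
- The gauge head is at (605,343).

The look-alikes are turquoise (490,306) and yellow (501,385). The clear glass is the pale one in the middle slot. I'll check this in an enlarged crop.

```bash
python3 - <<'E'
import cv2,numpy as np
t=cv2.imread('pics/top0.png')
a=cv2.resize(t[195:255,132:302],(800,282),interpolation=cv2.INTER_CUBIC)   # x4.706
b=cv2.resize(t[190:250,320:450],(615,284),interpolation=cv2.INTER_CUBIC)   # x4.73
m=np.zeros((580,800,3),np.uint8);m[:282]=a;m[290:574,:615]=b
cv2.imwrite('pics/crop1.png',m)
E
```

```text
(no output)
```

View pics/crop1.png

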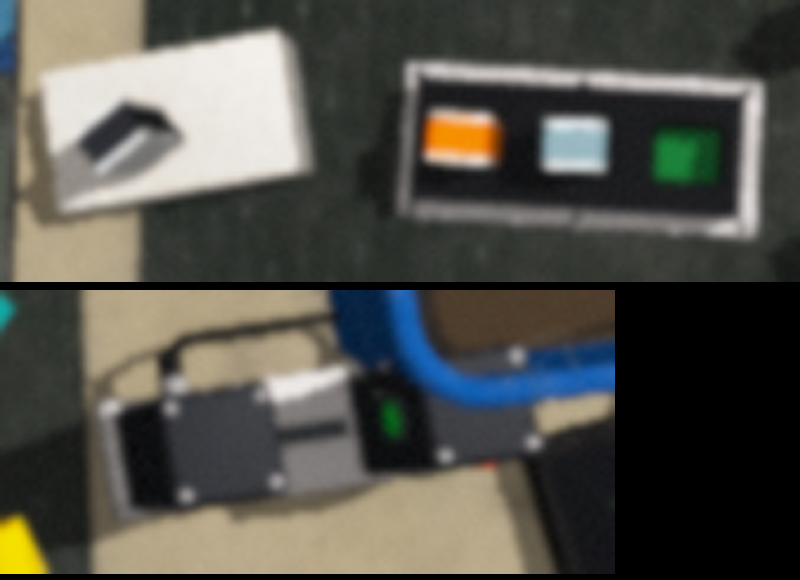

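View pics/wrist0.png

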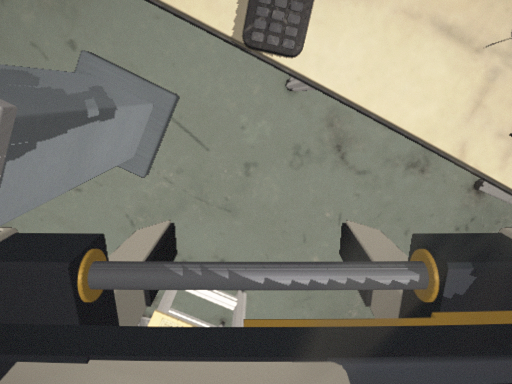

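The crop confirms it: amber in the left slot, clear (pale blue, white frosted edges) in the middle at (575,145), empty green slot on the right at (686,157). The grey glass stands on the foam at about (125,135). The gauge housings' screws are visible: left one at (172,405), (262,395), (277,482), (187,495), right one at (445,455), (533,440). The tote rim overlaps the back of the right housing.

```bash
python3 - <<'E'
from h import *
import pickle
D=pickle.load(open('d0.pkl','rb'));c=D['top']
A=lambda u,v,z:onz(c,132+u/4.706-.4,195+v/4.706-.4,z)
B=lambda u,v,z:onz(c,320+u/4.73-.4,190+(v-290)/4.73-.4,z)
def quad(n,P):
    P=np.array(P)[:,:2];print(n,P.round().tolist(),'c',P.mean(0).round(1),'sides',np.linalg.norm(P-np.roll(P,-1,0),axis=1).round(),'yaw(lr)',np.arctan2(*(P[0]-P[1]+P[3]-P[2])).round(3))
quad('plate',[A(410,62,6),A(765,80,6),A(752,237,6),A(402,213,6)])
quad('foam',[A(40,72,45),A(278,30,45),A(303,173,45),A(60,213,45)])
quad('clear',[A(542,116,87),A(610,118,87),A(608,174,87),A(542,171,87)])
quad('amber',[A(424,108,87),A(496,112,87),A(496,166,87),A(424,162,87)])
quad('headL',[B(172,405,114),B(262,395,114),B(277,482,114),B(187,495,114)])
print('headR',B(445,455,114),B(533,440,114),B(517,355,114))
print('grey',A(80,150,120),A(125,100,120),A(125,103,120),A(182,135,45),A(100,165,120))
# tote rim guess
for z in(100,150):print('tote',z,B(395,300,z),B(430,375,z),B(600,385,z))
E
```

```text
plate [[528.0, 182.0], [515.0, -13.0], [430.0, -4.0], [445.0, 186.0]] c [479.6  88.1] sides [195.  85. 191.  83.] yaw(lr) 0.071
foam [[521.0, 376.0], [542.0, 247.0], [467.0, 233.0], [446.0, 363.0]] c [494.2 305.1] sides [131.  77. 132.  76.] yaw(lr) -0.157
clear [[493.0, 105.0], [492.0, 71.0], [464.0, 73.0], [466.0, 105.0]] c [478.5  88.6] sides [34. 28. 33. 27.] yaw(lr) 0.049
amber [[498.0, 164.0], [495.0, 128.0], [468.0, 128.0], [471.0, 164.0]] c [483.  146.1] sides [36. 27. 36. 27.] yaw(lr) 0.066
headL [[500.0, -144.0], [504.0, -188.0], [462.0, -193.0], [457.0, -149.0]] c [ 480.9 -168.4] sides [44. 42. 44. 43.] yaw(lr) -0.108
headR [ 473.74913019 -275.13112125  114.        ] [ 480.0595855  -318.99666586  114.        ] [ 521.26595491 -313.96020343  114.        ]
grey [477.08785425 328.2026678  120.        ] [501.17448205 306.35156856 120.        ] [499.71542333 306.31968225 120.        ] [487.13626687 298.24157881  45.        ] [469.76965361 318.08714803 120.        ]
tote 100 [ 550.75612402 -260.83910564  100.        ] [ 513.41649708 -275.95136144  100.        ] [ 506.91647505 -361.60263413  100.        ]
tote 150 [ 544.61669465 -241.28148676  150.        ] [ 509.55387147 -255.47226466  150.        ] [ 503.45019177 -335.90090512  150.        ]
```

```bash
cat >> h.py <<'E'
def delta(x,y,z,yaw):
    o=bot.get_obs();p=o['tool_pos'];a=o['tcp_rot'][2];d=np.array([x,y,z])-p
    t=-((yaw-a+np.pi)%(2*np.pi)-np.pi)
    print('rows delta: dx %.1f dy %.1f dz %.1f turn %.3f'%(d[0]*np.cos(a)+d[1]*np.sin(a),d[0]*np.sin(a)-d[1]*np.cos(a),-d[2],t),'| len %.0f'%np.linalg.norm(d),'pos',p.round(1),'rot',o['tcp_rot'].round(3),'F',o['contact_force'].round(1),'w %.1f t %.2f'%(o['grip_width'],o['time']))
E
python3 - <<'E'
from h import *
import pickle
D=pickle.load(open('d0.pkl','rb'))
def tri(a,b):
    (o,w),(p,v)=ray(D['top'],*a),ray(D['side'],*b)
    s=np.linalg.lstsq(np.c_[w,-v],p-o,rcond=None)[0];print((o+w*s[0]).round(),(p+v*s[1]).round())
tri((410,208),(366,101))
delta(480,305,404,2.4)
E
python3 -m crank '[[92,565,-586,0,0],[92,565,-586,0,0],[92,565,-586,0,0],[92,565,-586,0,0],[92,565,-586,0,0]]'
python3 -m crank '[[92,345,-358,0,0],[92,345,-358,0,0],[92,345,-358,0,0],[92,345,-358,0,0],[92,345,-358,0,0]]'
```

```text
[ 500. -207.  266.] [ 404. -240.  272.]
rows delta: dx 565.3 dy -586.4 dz 0.2 turn -1.942 | len 815 pos [ 232.  -470.8  404.2] rot [-3.14  -0.     0.458] F [-0.   0.4 -0.3] w 91.7 t 0.15
time: 0.78
tool_pos: [327.3, -171.4, 404.7]
tcp_rot: [3.141, -0.0, 0.457]
contact_force: [1.0, -0.2, 0.1]
grip_width: 92.1
finger_force: 0.0
time: 1.4
tool_pos: [422.4, 126.6, 404.7]
tcp_rot: [3.141, -0.0, 0.458]
contact_force: [1.0, -1.2, 0.2]
grip_width: 92.0
finger_force: 0.0
```

```bash
python3 -m crank '[[92,131,-134,0,-0.18],[92,131,-134,0,-0.37],[92,131,-134,0,-0.56],[92,131,-134,0,-0.75],[92,131,-134,0,-0.94]]'
python3 -m crank '[[92,0,0,0,-0.19],[92,0,0,0,-0.38],[92,0,0,0,-0.57],[92,0,0,0,-0.76],[92,0,0,0,-1.0]]'
python3 - <<'E'
from h import *
import pickle
delta(480,305,404,2.4)
c=snap('wrist','w1.png');pickle.dump(c,open('w1.pkl','wb'))
s=cv2.imread('pics/side0.png');D=pickle.load(open('d0.pkl','rb'))
for z in(80,100,120,140,160,180):
    P=onz(D['top'],410,208,z);print(z,P.round(),(proj(D['side'],P)*1.5625).round())
E
```

```text
time: 2.02
tool_pos: [480.4, 303.5, 403.7]
tcp_rot: [-3.14, 0.001, 1.396]
contact_force: [-1.0, -0.4, 0.0]
grip_width: 91.9
finger_force: 0.0
time: 2.65
tool_pos: [480.5, 302.5, 404.3]
tcp_rot: [-3.141, -0.0, 2.331]
contact_force: [1.3, 0.3, -0.2]
grip_width: 91.5
finger_force: 0.0
rows delta: dx 2.2 dy 1.4 dz 0.3 turn -0.069 | len 3 pos [480.5 302.5 404.3] rot [-3.141 -0.     2.331] F [ 1.3  0.3 -0.2] w 91.5 t 2.65
80 [ 514. -283.   80.] [514. 233.]
100 [ 512. -275.  100.] [514. 226.]
120 [ 511. -267.  120.] [514. 219.]
140 [ 509. -258.  140.] [514. 211.]
160 [ 508. -250.  160.] [514. 203.]
180 [ 506. -242.  180.] [514. 195.]
```

View pics/w1.png

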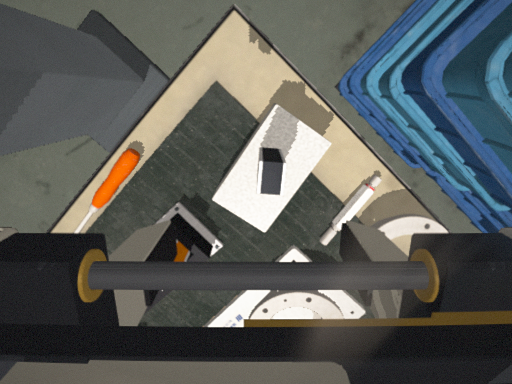

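The wrist view shows the grey glass's top face at about x 257–285, y 163–194. The narrow black polished face is above it (262–285, 148–163), with the foam around it.

```bash
python3 - <<'E'
from h import *
import pickle
c=pickle.load(open('w1.pkl','rb'));g=c['color'][140:205,245:300]
cv2.imwrite('pics/c2.png',cv2.resize(g[:,:,::-1],None,fx=9,fy=9,interpolation=cv2.INTER_CUBIC))
print(g[:,:,:].max(2)[::4,::3])
m=(g.max(2)<120).astype(np.uint8)
cs=max(cv2.findContours(m,0,2)[0],key=cv2.contourArea)
print(cv2.minAreaRect(cs))
E
```

```text
[[ 51  77 211 251 245 249 218 175 171 177 181 180 182 173 187 181 170 250
  250]
 [ 57 169 251 242 251 213 185 174 179 181 179 173 184 185 177 175 249 250
  248]
 [149 249 248 246 251 132  39  42  56  76 101 157 180 173 184 193 252 248
  253]
 [250 248 245 246 253 128  33  30  32  32  30  31 137 177 174 252 249 250
  247]
 [247 248 249 250 251 129  44  29  34  23  32  36  97 170 252 251 249 251
  248]
 [250 248 246 248 248 155  60  32  32  33  29  33  32 131 250 244 251 251
  250]
 [244 250 248 246 227 255  99  75  81  82  79  79  70 255 245 250 247 249
  250]
 [248 249 250 248 218 255  90  79  76  77  79  75  71 255 245 247 249 249
  246]
 [250 249 250 249 207 255  79  80  86  79  83  80  82 255 247 251 249 251
  249]
 [242 249 246 250 192 255  79  79  80  82  78  79 110 255 248 249 250 250
  250]
 [248 250 251 249 204 255  81  80  84  85  82  79 149 253 251 250 251 250
  250]
 [250 248 251 252 236 243  82  83  86  83  80  78 250 250 253 250 250 250
  252]
 [248 250 250 252 251 220  87  84  83  81  81  81 255 252 252 250 249 255
   88]
 [253 252 249 250 253 196  85  86  82  82  83  78 255 251 248 250 255  83
   74]
 [253 252 250 252 253 251 249 253 253 254 253 252 251 248 249 254  90  67
   68]
 [253 251 250 251 250 251 251 251 249 253 252 252 249 252 254  89  72  61
   70]
 [249 250 250 248 253 250 251 251 253 251 252 253 250 255  86  64  66  76
   65]]
((27.0, 30.0), (46.0, 22.0), 90.0)
```

View pics/c2.png

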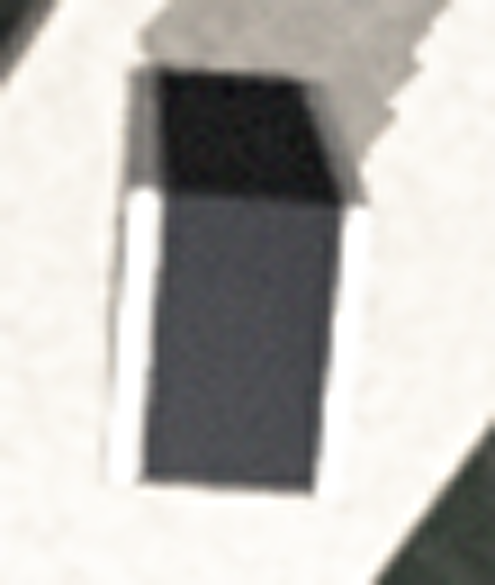

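The crop shows the top face with white frosted strips along both long sides. Its outer corners are at about (131,190), (371,203), (342,492), (110,484) in the crop.

```bash
python3 - <<'E'
from h import *
import pickle
c=pickle.load(open('w1.pkl','rb'))
P=np.array([onz(c,245+u/9-.45,140+v/9-.45,120) for u,v in[(131,190),(371,203),(342,492),(110,484)]])[:,:2]
print(P.round(1),P.mean(0),np.linalg.norm(P-np.roll(P,-1,0),axis=1).round(1))
e=P[0]-P[3]+P[1]-P[2];a=np.arctan2(e[1],e[0]);f=P[1]-P[0]+P[2]-P[3];b=np.arctan2(f[1],f[0])
print('long edge',a,'short',b, b+np.pi/2)
cc=P.mean(0);print('base via tilt chk',proj(c,[*cc,45]))
delta(cc[0],cc[1],290,a)
E
```

```text
[[466.5 319.4]
 [484.1 334.5]
 [502.7 311.8]
 [485.5 296.5]] [484.68736101 315.55856468] [23.2 29.4 23.1 29.8]
long edge 2.26088491250389 short 0.7154204893648624 2.286216816159759
base via tilt chk [268.29938209 160.39665803]
rows delta: dx 6.5 dy 12.1 dz 114.3 turn 0.078 | len 115 pos [480.5 302.5 404.3] rot [-3.141 -0.     2.339] F [-0.2 -0.2  0.4] w 91.6 t 2.70
```

```bash

python3 -m crank '[[92,6.5,12,20,0.07],[92,6.5,12,50,0.07],[92,6.5,12,80,0.07],[92,6.5,12,110,0.07],[60,6.5,12,125,0.07]]'
python3 -m crank '[[50,0,0,8,0],[40,0,0,17,0],[36,0,0,17,0]]'
python3 - <<'E'
from h import *
import pickle
delta(484.7,315.6,262,2.27)
c=snap('wrist','w2.png')
E
```

```text
time: 3.32
tool_pos: [484.5, 315.3, 277.9]
tcp_rot: [-3.139, -0.001, 2.253]
contact_force: [0.8, -0.4, 0.4]
grip_width: 85.7
finger_force: 0.0
time: 3.7
tool_pos: [484.9, 315.4, 262.6]
tcp_rot: [-3.141, 0.0, 2.255]
contact_force: [0.4, 0.7, 0.1]
grip_width: 56.9
finger_force: 0.0
rows delta: dx 0.2 dy -0.0 dz 0.6 turn -0.015 | len 1 pos [484.9 315.4 262.6] rot [-3.141  0.     2.255] F [0.4 0.7 0.1] w 56.9 t 3.70
```

View pics/w2.png

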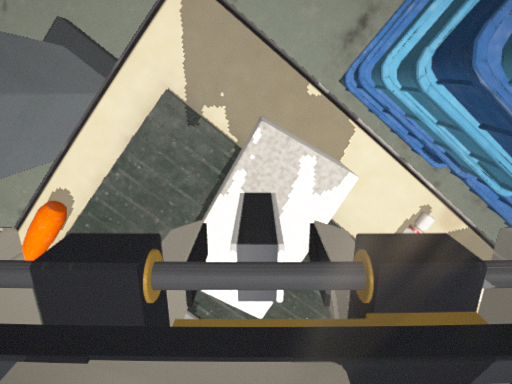

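The glass is centred between the pads (column 258) and square to them. I'll close and lift.

```bash

python3 -m crank '[[40,0,0,0,0],[30,0,0,0,0],[27,0,0,0,0],[24,0,0,0,0],[20,0,0,0,0]]'
python3 -m crank '[[10,0,0,0,0],[10,0,0,0,0],[10,0,0,-5,0],[10,0,0,-15,0],[10,0,0,-30,0]]'
python3 - <<'E'
from h import *
delta(475.4,30.4,290,1.5)
E
```

```text
time: 4.38
tool_pos: [484.8, 315.4, 262.7]
tcp_rot: [-3.142, 0.0, 2.255]
contact_force: [-0.1, 0.0, 1.1]
grip_width: 23.9
finger_force: 30.0
time: 5.0
tool_pos: [484.8, 315.5, 293.4]
tcp_rot: [-3.141, -0.0, 2.255]
contact_force: [0.8, 0.2, -1.8]
grip_width: 23.7
finger_force: 30.0
rows delta: dx -214.9 dy -187.5 dz 3.4 turn 0.755 | len 285 pos [484.8 315.5 293.4] rot [-3.141 -0.     2.255] F [ 0.8  0.2 -1.8] w 23.7 t 5.00
```

```bash

python3 -m crank '[[10,0,0,-30,0],[10,-20,-18,-57,0.1],[10,-55,-48,-57,0.25],[10,-90,-79,-57,0.4],[10,-125,-110,-57,0.55]]'
python3 - <<'E'
from h import *
delta(475.4,30.4,350,1.5)
E
```

```text
time: 5.62
tool_pos: [478.4, 147.8, 351.0]
tcp_rot: [3.14, 0.0, 1.701]
contact_force: [0.3, 0.1, -1.4]
grip_width: 23.6
finger_force: 30.0
rows delta: dx -116.0 dy -18.2 dz 1.0 turn 0.201 | len 117 pos [478.4 147.8 351. ] rot [3.14  0.    1.701] F [ 0.3  0.1 -1.4] w 23.6 t 5.62
```

```bash

python3 -m crank '[[10,-35,-6,0,0.07],[10,-75,-12,0,0.14],[10,-105,-17,0,0.2],[10,-116,-18,1,0.2],[10,-116,-18,1,0.2]]'
python3 - <<'E'
from h import *
import pickle
delta(475.4,30.4,350,1.5)
c=snap('wrist','w3.png');pickle.dump(c,open('w3.pkl','wb'))
im=cv2.imread('pics/w3.png')
cv2.imwrite('pics/w3b.png',cv2.resize(im,(800,600),interpolation=cv2.INTER_CUBIC))
E
```

```text
time: 6.25
tool_pos: [476.5, 31.6, 349.2]
tcp_rot: [3.141, -0.0, 1.505]
contact_force: [0.9, 0.2, -1.1]
grip_width: 23.8
finger_force: 30.0
rows delta: dx -1.2 dy -1.0 dz -0.8 turn 0.005 | len 2 pos [476.5  31.6 349.2] rot [ 3.141 -0.     1.505] F [ 0.9  0.2 -1.1] w 23.8 t 6.25
```

View pics/w3b.png

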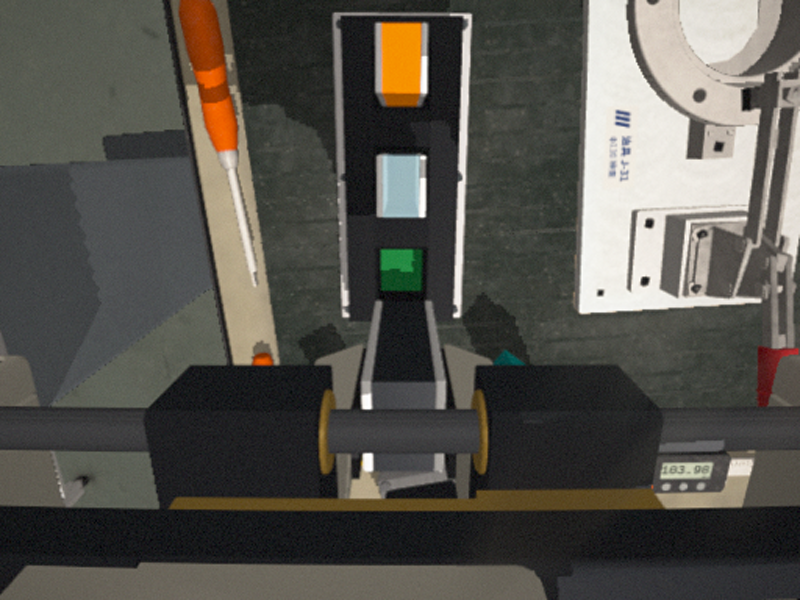

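The wrist view (800x600) shows amber at (402,63), clear at (400,185) and the green felt slot at (401,270), x 380–422 and y 248–291. The held grey glass's lower front edge is at about (373–433, 302). Next I'll refine these by colour masks.

```bash
python3 - <<'E'
from h import *
import pickle
c=pickle.load(open('w3.pkl','rb'));im=c['color'].astype(int)
r,g,b=im[...,0],im[...,1],im[...,2]
m=((g>1.6*r)&(g>60)&(g>1.3*b)).astype(np.uint8);m[:150]=0;m[200:]=0;m[:,:230]=0;m[:,290:]=0
ys,xs=np.where(m);print('felt',xs.min(),xs.max(),ys.min(),ys.max(),m.sum())
x0=np.mean([np.where(m[y])[0].min() for y in range(165,184)])-.5;x1=np.mean([np.where(m[y])[0].max() for y in range(165,184)])+.5
y0,y1=ys.min()-.5,ys.max()+.5
ym=(y0+y1)/2
print('felt rim+y z40',onz(c,(x0+x1)/2,y0,40),'floor -y z12',onz(c,(x0+x1)/2,y1,12))
print('x edges z12',onz(c,x0,y1-8,12),onz(c,x1,y1-8,12),' z40',onz(c,x0,ym,40),onz(c,x1,ym,40))
s=1/1.5625
def q(n,L,z):
    P=np.array([onz(c,u*s-.2,v*s-.2,z) for u,v in L])[:,:2];e=P[0]-P[3]+P[1]-P[2];print(n,P.mean(0).round(1),np.linalg.norm(P-np.roll(P,-1,0),axis=1).round(1),'yaw',np.arctan2(-e[0],e[1]).round(3))
q('plate',[(332,13),(472,13),(461,318),(341,318)],6)
q('clear',[(377,153),(426,153),(426,218),(377,218)],87)
# head's yaw from predicted; predicted slot & head block
C=np.array([479.5,88.3]);print('slot pred',C-58*np.array([.07,.9975]))
print('held bottom edge',onz(c,373*s-.2,302*s-.2,349.2-217.7),onz(c,433*s-.2,302*s-.2,349.2-217.7))
E
```

```text
felt 243 269 159 185 697
felt rim+y z40 [476.48087844  50.76931709  40.        ] floor -y z12 [474.01989614  16.0111577   12.        ]
x edges z12 [460.96689958  25.69236113  12.        ] [488.25194188  23.89918053  12.        ]  z40 [463.22442065  38.46728136  40.        ] [487.97805337  36.84063793  40.        ]
plate [479.6  90.4] [ 84.  193.8  84.7 193.7] yaw -0.07
clear [479.9  91. ] [23.6 31.3 24.4 31.3] yaw -0.066
slot pred [475.44   30.445]
held bottom edge [464.84610893  46.48133488 131.5       ] [490.47253176  44.79643572 131.5       ]
```

```bash

python3 -m crank '[[10,1.6,-1.4,15,0.005],[10,1.6,-1.4,40,0.005],[10,1.6,-1.4,65,0.005],[10,1.6,-1.4,78,0.005],[10,1.6,-1.4,84,0.005]]'
python3 -m crank '[[10,0,0,0,0],[10,0,0,0,0]]'
python3 - <<'E'
from h import *
import pickle
delta(475.2,33.3,264,1.5)
c=snap('wrist','w4.png');pickle.dump(c,open('w4.pkl','wb'))
im=cv2.imread('pics/w4.png')[120:280,170:350]
cv2.imwrite('pics/w4b.png',cv2.resize(im,(675,600),interpolation=cv2.INTER_CUBIC))
E
```

```text
time: 6.92
tool_pos: [475.2, 34.1, 264.3]
tcp_rot: [-3.141, -0.0, 1.502]
contact_force: [-0.1, 0.0, -0.6]
grip_width: 24.3
finger_force: 30.0
time: 7.18
tool_pos: [475.4, 33.4, 265.4]
tcp_rot: [3.14, 0.0, 1.5]
contact_force: [0.0, -0.1, -1.4]
grip_width: 23.8
finger_force: 30.0
rows delta: dx -0.2 dy -0.2 dz 1.4 turn 0.000 | len 1 pos [475.4  33.4 265.4] rot [3.14 0.   1.5 ] F [ 0.  -0.1 -1.4] w 23.8 t 7.17
```

View pics/w4b.png

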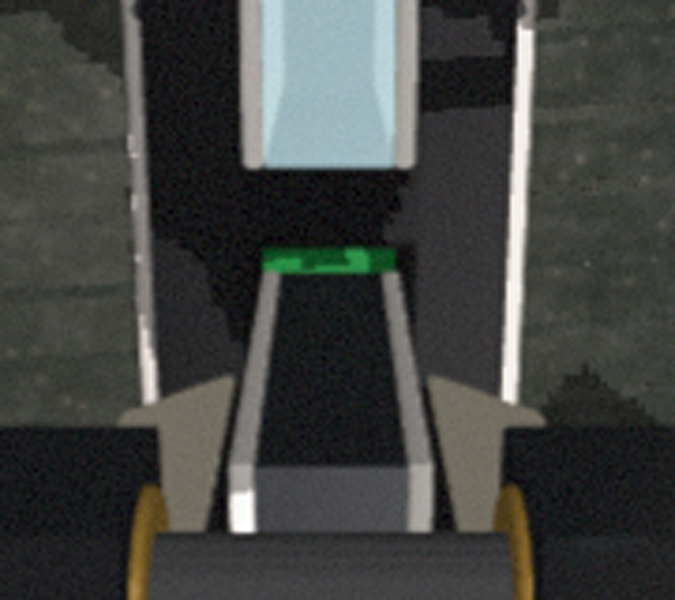

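The crop (3.75x) shows the held glass's lower front edge at y≈272, x 264–400, and the slot's felt strip at x 263–397, y 247–272. The clear glass is above it.

```bash
python3 - <<'E'
from h import *
import pickle
c=pickle.load(open('w4.pkl','rb'))
f=lambda u,v,z:onz(c,170+u/3.75-.4,120+v/3.75-.4,z)
t=np.array([np.cos(1.5),np.sin(1.5)])
a,b=f(264,272,47.7),f(400,272,47.7);print('glass',a,b,'centre',((a+b)/2)[:2]-15*t)
a,b=f(263,260,12),f(397,260,12);print('felt',a,b)
r=f(330,247,40);print('rim',r,'slot centre y',(r[:2]-17*t))
a,b=f(242,166,40),f(414,166,40)
L=[(255,160),(402,160)]
a,b=f(242,166,40),f(414,166,40);print('clear at block top front edge z40',a,b,((a+b)/2)[:2]+15*t, 'slot then',((a+b)/2)[:2]+15*t-58*t)
E
```

```text
glass [465.00837126  48.93812192  47.7       ] [489.18164702  47.22942743  47.7       ] centre [476.03395112  33.12134987]
felt [462.14688142  40.43249469  12.        ] [490.16615093  38.45244156  12.        ]
rim [476.91155307  50.48328301  40.        ] slot centre y [475.70902064  33.52586824]
clear at block top front edge z40 [462.15846674  66.78059228  40.        ] [493.08650563  64.59836292  40.        ] [478.68354421  80.6519024 ] slot then [474.58078651  22.79719318]
```

The glass is within 0.5 mm of the slot axis, so I'll go down gently.

```bash

python3 -m crank '[[10,0.4,-0.3,3,0],[10,0.4,-0.3,8,0],[10,0.4,-0.3,13,0],[10,0.4,-0.3,18,0],[10,0.4,-0.3,21,0]]'
python3 -m crank '[[10,0,0,3,0],[10,0,0,6,0],[10,0,0,8,0],[10,0,0,10,0],[10,0,0,11,0]]'
```

```text
time: 7.85
tool_pos: [474.8, 33.8, 243.2]
tcp_rot: [-3.141, 0.0, 1.5]
contact_force: [0.6, 0.2, -1.4]
grip_width: 24.2
finger_force: 30.0
time: 8.48
tool_pos: [474.8, 33.8, 232.6]
tcp_rot: [3.142, 0.0, 1.5]
contact_force: [-0.2, 0.1, -1.7]
grip_width: 23.6
finger_force: 30.0
```

```bash

python3 -m crank '[[10,0,0,0.7,0],[10,0,0,1.4,0],[10,0,0,2,0],[10,0,0,2,0]]'
python3 -m crank '[[10,0,0,0.5,0],[10,0,0,0.5,0]]'
python3 -m crank '[[10,0,0,0.5,0],[10,0,0,0.5,0]]'
```

```text
time: 8.98
tool_pos: [474.8, 33.8, 230.7]
tcp_rot: [3.142, 0.0, 1.5]
contact_force: [0.1, 0.1, -0.9]
grip_width: 23.7
finger_force: 30.0
time: 9.22
tool_pos: [474.8, 33.8, 230.2]
tcp_rot: [-3.142, 0.0, 1.5]
contact_force: [0.4, -1.0, -0.1]
grip_width: 24.3
finger_force: 30.0
time: 9.48
tool_pos: [474.8, 33.8, 229.7]
tcp_rot: [3.141, 0.0, 1.5]
contact_force: [-0.2, 0.8, -1.6]
grip_width: 23.7
finger_force: 30.0
```

```bash

python3 -m crank '[[10,0,0,0.4,0],[10,0,0,0.4,0]]'
python3 -m crank '[[10,0,0,0.4,0],[10,0,0,0.4,0]]'
```

```text
time: 9.72
tool_pos: [474.8, 33.8, 229.7]
tcp_rot: [3.141, 0.0, 1.5]
contact_force: [-1.5, 0.3, 4.8]
grip_width: 23.6
finger_force: 30.0
time: 9.98
tool_pos: [474.8, 33.9, 229.7]
tcp_rot: [3.141, 0.0, 1.5]
contact_force: [-2.7, 0.3, 9.5]
grip_width: 23.6
finger_force: 30.0
```

```bash

python3 -m crank '[[10,0,0,-0.6,0],[28,0,0,-0.6,0],[34,0,0,-0.6,0],[44,0,0,-0.6,0],[50,0,0,-0.6,0]]'
python3 -m crank '[[50,0,0,-5,0],[50,0,0,-25,0],[50,0,0,-55,0],[50,10,0,-85,0],[50,20,0,-85,0]]'
python3 - <<'E'
from h import *
import pickle
delta(479.6,90,310,1.5)
c=snap('wrist','w5.png');pickle.dump(c,open('w5.pkl','wb'))
E
```

```text
time: 10.6
tool_pos: [474.8, 33.8, 229.4]
tcp_rot: [-3.141, 0.0, 1.5]
contact_force: [0.4, 0.4, 0.4]
grip_width: 48.3
finger_force: 0.0
time: 11.22
tool_pos: [476.8, 54.0, 316.8]
tcp_rot: [3.136, -0.0, 1.5]
contact_force: [0.3, 0.8, -0.2]
grip_width: 50.4
finger_force: 0.0
rows delta: dx 36.1 dy 0.3 dz 6.8 turn -0.000 | len 37 pos [476.8  54.  316.8] rot [ 3.136 -0.     1.5  ] F [ 0.3  0.8 -0.2] w 50.4 t 11.22
```

View pics/w5.png

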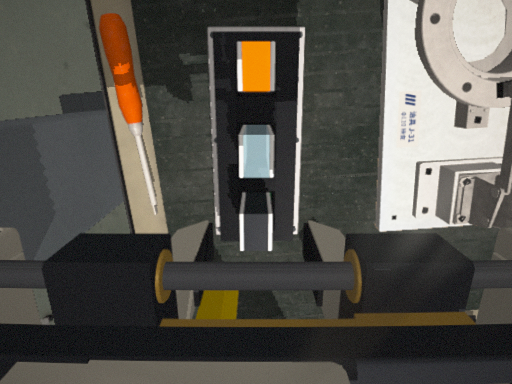

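That picture shows the grey glass standing upright in its slot at (256,220), with clear at (257,155) and amber at (257,66). The picture budget is now used up, so I continue on masks and numbers. I'll go over the clear glass and measure it.

```bash

python3 -m crank '[[50,18,0,0,0],[50,32,0,0,0],[50,38,0,0,0],[50,38,0,0,0],[50,38,0,0,0]]'
python3 - <<'E'
from h import *
import pickle
delta(479,91.4,310,1.5)
c=snap('wrist');pickle.dump(c,open('w6.pkl','wb'))
def meas(c):
    im=c['color'].astype(int);r,g,b=im[...,0],im[...,1],im[...,2]
    uv=proj(c,[479.5,91,87]);print('pred',uv)
    for du in range(-26,27,2): pass
    u,v=uv.round().astype(int)
    sub=im[v-35:v+36,u-32:u+33]
    print('row',[tuple(x) for x in im[v,u-26:u+27:2]])
    print('col',[tuple(x) for x in im[v-40:v+41:3,u]])
meas(c)
E
```

```text
time: 11.9
tool_pos: [478.9, 91.4, 314.3]
tcp_rot: [-3.141, 0.0, 1.5]
contact_force: [0.1, 0.2, -0.5]
grip_width: 49.9
finger_force: 0.0
rows delta: dx -0.0 dy 0.1 dz 4.3 turn 0.000 | len 4 pos [478.9  91.4 314.3] rot [-3.141  0.     1.5  ] F [ 0.1  0.2 -0.5] w 49.9 t 11.90
pred [258.5809949  208.18946613]
row [(np.int64(16), np.int64(24), np.int64(22)), (np.int64(19), np.int64(14), np.int64(17)), (np.int64(10), np.int64(6), np.int64(13)), (np.int64(21), np.int64(19), np.int64(13)), (np.int64(64), np.int64(64), np.int64(65)), (np.int64(251), np.int64(250), np.int64(247)), (np.int64(252), np.int64(250), np.int64(249)), (np.int64(186), np.int64(209), np.int64(212)), (np.int64(159), np.int64(188), np.int64(192)), (np.int64(163), np.int64(190), np.int64(194)), (np.int64(163), np.int64(188), np.int64(196)), (np.int64(164), np.int64(188), np.int64(197)), (np.int64(162), np.int64(187), np.int64(195)), (np.int64(164), np.int64(190), np.int64(197)), (np.int64(165), np.int64(192), np.int64(199)), (np.int64(165), np.int64(190), np.int64(199)), (np.int64(164), np.int64(190), np.int64(198)), (np.
[... 984 characters left out ...]
p.int64(191)), (np.int64(162), np.int64(187), np.int64(194)), (np.int64(157), np.int64(183), np.int64(190)), (np.int64(163), np.int64(190), np.int64(196)), (np.int64(160), np.int64(190), np.int64(195)), (np.int64(162), np.int64(190), np.int64(198)), (np.int64(165), np.int64(190), np.int64(198)), (np.int64(168), np.int64(193), np.int64(201)), (np.int64(164), np.int64(190), np.int64(197)), (np.int64(94), np.int64(108), np.int64(109)), (np.int64(14), np.int64(17), np.int64(17)), (np.int64(29), np.int64(29), np.int64(31)), (np.int64(23), np.int64(25), np.int64(29)), (np.int64(20), np.int64(23), np.int64(28)), (np.int64(20), np.int64(25), np.int64(27)), (np.int64(22), np.int64(24), np.int64(27))]
```

Clean edges: a threshold gives the top face.

```bash
cat >> h.py <<'E'
def topface(c,guess,z=87,dz=0):
    u,v=proj(c,[*guess,z]).round().astype(int)
    m=(c['color'].max(2)>130).astype(np.uint8);m[:v-45]=0;m[v+45:]=0;m[:,:u-40]=0;m[:,u+40:]=0
    n,l=cv2.connectedComponents(m);k=max(cv2.findContours((l==l[v,u]).astype(np.uint8),0,1)[0],key=cv2.contourArea)
    (x,y),(w,h),a=cv2.minAreaRect(k);B=cv2.boxPoints(((x,y),(w+1,h+1),a))
    P=np.array([onz(c,*p,z) for p in B])[:,:2]
    e=P-np.roll(P,-1,0);L=np.linalg.norm(e,axis=1);j=L[:2].argmax()
    A=np.arctan2(e[j][1],e[j][0])%np.pi
    print('centre',P.mean(0).round(2),'sides',L.round(1),'long dir',A.round(3),'px',B.round(1).tolist())
    return P.mean(0),A
E
python3 - <<'E'
from h import *
import pickle
c=pickle.load(open('w6.pkl','rb'))
p,a=topface(c,[479.5,91])
delta(*p,229+1,1.5)
E
```

```text
centre [479.84  91.53] sides [32.6 24.4 32.6 25.4] long dir 1.485 px [[241.5, 228.5], [241.5, 185.5], [276.5, 185.5], [276.5, 228.5]]
rows delta: dx 0.3 dy 0.9 dz 84.4 turn -0.000 | len 84 pos [478.9  91.3 314.4] rot [-3.141  0.     1.5  ] F [0.5 0.1 1. ] w 50.1 t 11.95
```

```bash

python3 -m crank '[[50,0,0.5,12,0],[50,0,0.5,35,0],[50,0,0.5,60,0],[50,0,0.5,76,0],[50,0,0.5,84,0]]'
python3 -m crank '[[44,0,0,0.5,0],[36,0,0,0.5,0],[30,0,0,0.5,0],[27,0,0,0.5,0],[25,0,0,0.5,0]]'
python3 -m crank '[[20,0,0,0,0],[10,0,0,0,0],[10,0,0,0,0]]'
```

```text
time: 12.58
tool_pos: [479.0, 91.4, 229.1]
tcp_rot: [-3.139, 0.0, 1.5]
contact_force: [0.3, -0.0, -1.0]
grip_width: 50.1
finger_force: 0.0
time: 13.2
tool_pos: [479.5, 91.6, 230.2]
tcp_rot: [3.141, 0.0, 1.5]
contact_force: [0.5, -0.8, 0.2]
grip_width: 25.3
finger_force: 0.0
time: 13.58
tool_pos: [479.4, 91.6, 230.2]
tcp_rot: [3.141, 0.0, 1.5]
contact_force: [-0.0, -0.4, 2.5]
grip_width: 23.5
finger_force: 30.0
```

```bash

python3 -m crank '[[10,0,0,-3,0],[10,0,0,-8,0],[10,0,0,-15,0],[10,0,0,-25,0],[10,0,0,-35,0]]'
python3 -m crank '[[10,0,0,-25,0],[10,0,0,-55,0],[10,0,0,-85,0],[10,0,0,-100,0],[10,0,0,-105,0]]'
python3 - <<'E'
from h import *
delta(489,-231,370,1.70)
E
```

```text
time: 14.2
tool_pos: [479.4, 91.6, 265.9]
tcp_rot: [3.141, 0.0, 1.5]
contact_force: [-0.0, 0.2, -2.4]
grip_width: 23.7
finger_force: 30.0
time: 14.82
tool_pos: [479.3, 91.6, 371.4]
tcp_rot: [3.139, -0.0, 1.5]
contact_force: [0.2, -0.6, -0.4]
grip_width: 24.1
finger_force: 30.0
rows delta: dx -321.2 dy 32.3 dz 1.4 turn -0.200 | len 323 pos [479.3  91.6 371.4] rot [ 3.139 -0.     1.5  ] F [ 0.2 -0.6 -0.4] w 24.1 t 14.82
```

```bash

python3 -m crank '[[10,-20,-3,0,0.1],[10,-60,-10,0,0.25],[10,-105,-18,0,0.42],[10,-150,-26,0,0.6],[10,-195,-34,0,0.78]]'
python3 - <<'E'
from h import *
delta(400,-230,371,.13)
E
```

```text
time: 15.45
tool_pos: [431.0, -101.7, 369.7]
tcp_rot: [-3.141, 0.0, 0.715]
contact_force: [0.7, -0.4, -0.4]
grip_width: 23.7
finger_force: 30.0
rows delta: dx -107.5 dy 76.6 dz -1.3 turn 0.585 | len 132 pos [ 431.  -101.7  369.7] rot [-3.141  0.     0.715] F [ 0.7 -0.4 -0.4] w 23.7 t 15.45
```

```bash

python3 -m crank '[[10,-35,25,0,0.15],[10,-70,50,0,0.32],[10,-95,68,0,0.48],[10,-107,76,0,0.585],[10,-107,76,0,0.585]]'
python3 - <<'E'
from h import *
import pickle
delta(400,-230,371,.13)
c=snap('wrist','w7.png');pickle.dump(c,open('w7.pkl','wb'))
t=snap('top','top2.png');pickle.dump(t,open('t7.pkl','wb'))
H=np.array([489.2,-231.5]);y=np.array([-np.sin(.13),np.cos(.13)]);x=np.array([y[1],-y[0]])
im=cv2.cvtColor(c['color'],cv2.COLOR_RGB2GRAY)
for sy in(63.5,-63.5):
  for dy in(22,-22):
    for dx in(21.5,-21.5):
      P=H+(sy+dy)*y+dx*x;u,v=proj(c,[*P,114]);print((sy+dy,dx),P.round(),round(u),round(v),end=' ')
      u,v=int(round(u)),int(round(v))
      if 12<u<500 and 12<v<372:
        w=im[v-10:v+11,u-10:u+11];k=np.unravel_index(w.argmax(),w.shape);print('max',w.max(),'med',np.median(w),'at',u-10+k[1],v-10+k[0])
      else: print('out')
u,v=proj(c,[*H,114]);v=int(v)
print('row along y',im[v,10:502:6])
E
```

```text
time: 16.08
tool_pos: [401.1, -228.8, 369.5]
tcp_rot: [-3.141, 0.001, 0.134]
contact_force: [-0.9, 0.6, -1.1]
grip_width: 24.3
finger_force: 30.0
rows delta: dx -1.2 dy 1.0 dz -1.5 turn 0.004 | len 2 pos [ 401.1 -228.8  369.5] rot [-3.141e+00  1.000e-03  1.340e-01] F [-0.9  0.6 -1.1] w 24.3 t 16.07
(85.5, 21.5) [ 499. -144.] 158 48 max 252 med 90.0 at 152 49
(85.5, -21.5) [ 457. -150.] 163 110 max 253 med 77.0 at 156 107
(41.5, 21.5) [ 505. -188.] 221 48 max 254 med 92.0 at 216 43
(41.5, -21.5) [ 463. -193.] 222 110 max 255 med 85.0 at 232 112
(-41.5, 21.5) [ 516. -270.] 339 49 max 158 med 132.0 at 341 44
(-41.5, -21.5) [ 473. -275.] 334 111 max 255 med 94.0 at 334 107
(-85.5, 21.5) [ 522. -313.] 400 49 max 255 med 110.0 at 397 45
(-85.5, -21.5) [ 479. -319.] 393 111 max 255 med 86.0 at 389 107
row along y [ 40  58  47  33  28  23  28 251 252  89  94 106  96  93  98  84  97  91
  95  60  55  57  57  64  79  82  87  89  87  86  87  88  87  89  91  88
  67 135 245 135  82  82  80  84  80  85  84  93  92 192  51  76  35  68
  94 100 104 102  96  76  76  84  86  89  99 104  98 109 116 113 120 112
 115 121 126 130 129 133 126 119 117 117]
```

```bash
python3 - <<'E'
from h import *
import pickle
H=np.array([489.2,-231.5]);y=np.array([-np.sin(.13),np.cos(.13)]);x=np.array([y[1],-y[0]])
def run(c,thr,rad,amax):
    im=cv2.cvtColor(c['color'],cv2.COLOR_RGB2GRAY)
    n,l,st,ce=cv2.connectedComponentsWithStats((im>thr).astype(np.uint8))
    src=[];dst=[]
    for sy in(85.5,41.5,-41.5,-85.5):
      for dx in(21.5,-21.5):
        uv=proj(c,[*(H+sy*y+dx*x),114]);
        for i in range(1,n):
          if 3<=st[i,4]<=amax and np.linalg.norm(ce[i]-uv)<rad:
            w=onz(c,*ce[i],114);print((sy,dx),uv.round(),ce[i].round(1),'area',st[i,4],w[:2].round(1))
print('wrist');run(pickle.load(open('w7.pkl','rb')),170,14,60)
print('top');run(pickle.load(open('t7.pkl','rb')),120,4,12)
E
```

```text
wrist
(85.5, -21.5) [163. 110.] [159.1 108.3] area 49 [ 457.8 -146.6]
(41.5, 21.5) [221.  48.] [216.7  46.8] area 60 [ 505.3 -184.8]
(41.5, -21.5) [222. 110.] [218.6 108.4] area 50 [ 463.5 -190.4]
(-41.5, -21.5) [334. 111.] [331.5 108.6] area 52 [ 474.6 -273. ]
(-85.5, 21.5) [400.  49.] [397.5  48.4] area 57 [ 522.  -311.3]
(-85.5, -21.5) [393. 111.] [390.6 109.4] area 54 [ 480.2 -316.8]
top
(85.5, 21.5) [356. 214.] [355.5 214.5] area 4 [ 498.7 -142.9]
(85.5, -21.5) [359. 233.] [359. 233.] area 5 [ 456.9 -149. ]
(-41.5, -21.5) [414. 225.] [413.5 224.5] area 4 [ 473.7 -274.7]
(-85.5, 21.5) [429. 203.] [429.  203.5] area 8 [ 520.9 -314.2]
(-85.5, -21.5) [432. 222.] [432.2 221.6] area 5 [ 479.4 -318.8]
```

```bash
python3 - <<'E'
from h import *
import pickle
C={k:pickle.load(open(f,'rb')) for k,f in(('w','w7.pkl'),('t','t7.pkl'))}
R={}
for k,c in C.items():
    h=cv2.cvtColor(c['color'],cv2.COLOR_RGB2HSV);m=((h[...,0]>100)&(h[...,0]<125)&(h[...,1]>150)&(h[...,2]>60)).astype(np.uint8)
    if k=='t': m[:,:330]=0;m[240:]=0
    n,l,s,_=cv2.connectedComponentsWithStats(m);i=s[1:,4].argmax()+1;ys,xs=np.where(l==i);print(k,s[i])
    for d in((-1,1),(-1,2),(-2,1)):
        j=(xs*d[0]+ys*d[1]).argmax();R[k,d]=(xs[j],ys[j]);print(d,xs[j],ys[j],h[ys[j],xs[j]])
    for y in sorted(set(ys))[::12]: print(y,xs[ys==y].min(),xs[ys==y].max(),end=' | ')
    print()
for d in((-1,1),(-1,2),(-2,1)):
    (o,w),(p,v)=ray(C['t'],*R['t',d]),ray(C['w'],*R['w',d])
    s=np.linalg.lstsq(np.c_[w,-v],p-o,rcond=None)[0];print(d,(o+w*s[0]).round(),(p+v*s[1]).round())
E
```

```text
w [ 305    0   97   82 2958]
(-1, 1) 321 57 [107 152  79]
(-1, 2) 345 75 [107 155 146]
(-2, 1) 312 43 [106 154 116]
0 305 328 | 12 307 328 | 24 308 331 | 36 311 336 | 48 315 346 | 60 325 398 | 72 340 400 | 
t [ 379  122  133   93 2302]
(-1, 1) 392 201 [107 152  67]
(-1, 2) 397 205 [108 159  61]
(-2, 1) 392 201 [107 152  67]
122 379 381 | 134 381 397 | 146 383 399 | 158 385 401 | 170 387 403 | 182 389 406 | 194 391 511 | 206 405 481 | 
(-1, 1) [ 545. -292.  -65.] [ 532. -290.  -67.]
(-1, 2) [ 548. -366. -229.] [ 530. -366. -231.]
(-2, 1) [ 539. -267.    6.] [ 535. -266.    5.]
```

```bash
python3 - <<'E'
from h import *
import pickle
w=pickle.load(open('w7.pkl','rb'));t=pickle.load(open('t7.pkl','rb'))
V=lambda c:cv2.cvtColor(c['color'],cv2.COLOR_RGB2HSV)[...,2]
for r in(12,30,48,66):print('w',r,V(w)[r,300:400:3])
for r in(150,175,190,200):print('t',r,V(t)[r,378:450:2])
# epipolar: where top rim inner/outer edges would land in wrist
for (u,v) in((397,205),(403,204),(388,150)):
    print((u,v),[tuple(proj(w,onz(t,u,v,z)).round().astype(int)) for z in(0,60,100,130,160,190,220)],onz(t,u,v,150).round())
E
```

```text
w 12 [230 235 144 182 220 235 237 242 243 239  94  88  90  91  84 119 122 124
 127 122 122 124 126 122 121 123 125 122 122 120 121 124 122 123]
w 30 [150 146 224 157 178 212 230 237 242 244 246 225  83  84  81  82  86  84
 116 122 128 127 127 126 125 124 124 124 125 123 121 123 118 127]
w 48 [155 153 148 138 162 147 177 197 221 233 237 239 244 246 245 244 150 104
 112 113 113 114 115 117 118 117 117 122 118 120 122 143 254 253]
w 66 [196 195  95  40  42  61  59  41  41  61 139 171 181 195 212 225 234 237
 238 238 239 238 239 240 239 239 241 239 239 240 241 241 241 241]
t 150 [183 169  91  72  69  68  69  72 103 163 183 136  57  57  63  79  80  81
  82  79  82  80  79  80  80  78  81  82  83  88 188 243 239 235 243 210]
t 175 [191 189 185 173  98  69  70  69  75  72  89 155 186 158  62  54  77  79
  82  80  82  79  78  82  79  80  80  80  80  82  79  80  80  81  82  82]
t 190 [186 183 176 173 157 129  70  68  67  68  67  81 135 179 173  79  53  74
  80  82  81  79  80  79  79  78  81  81  82  83  82  82  80  82  81  78]
t 200 [169 175 179 165 125 109 107  68  63  65  68  65  78 135 180 179  98  50
  65  77  80  78  78  76  74  80  82  83  84  77  71  67  64  63  72  75]
(397, 205) [(np.int64(325), np.int64(53)), (np.int64(313), np.int64(46)), (np.int64(301), np.int64(40)), (np.int64(290), np.int64(34)), (np.int64(275), np.int64(26)), (np.int64(253), np.int64(15)), (np.int64(222), np.int64(-1))] [ 516. -226.  150.]
(403, 204) [(np.int64(340), np.int64(52)), (np.int64(330), np.int64(46)), (np.int64(321), np.int64(40)), (np.int64(311), np.int64(34)), (np.int64(299), np.int64(26)), (np.int64(281), np.int64(15)), (np.int64(255), np.int64(-1))] [ 518. -239.  150.]
(388, 150) [(np.int64(338), np.int64(-114)), (np.int64(327), np.int64(-145)), (np.int64(315), np.int64(-175)), (np.int64(303), np.int64(-206)), (np.int64(287), np.int64(-246)), (np.int64(263), np.int64(-301)), (np.int64(228), np.int64(-377))] [ 639. -214.  150.]
```

```bash
python3 - <<'E'
from h import *
import pickle
w=pickle.load(open('w7.pkl','rb'));t=pickle.load(open('t7.pkl','rb'))
for n,(u,v) in(('inner',(408.5,190)),('inner2',(410.5,200)),('outer',(401.5,190)),('outer2',(404,200))):
    for z in range(60,181,20):
        X=onz(t,u,v,z);p=proj(w,X);print(n,z,X.round()[:2],p.round(),end=' ; ')
    print()
E
```

```text
inner 60 [ 560. -290.] [357.   6.] ; inner 80 [ 557. -282.] [354.   1.] ; inner 100 [ 555. -274.] [350.  -5.] ; inner 120 [ 552. -266.] [346. -12.] ; inner 140 [ 549. -258.] [340. -20.] ; inner 160 [ 547. -250.] [334. -30.] ; inner 180 [ 544. -241.] [326. -43.] ; 
inner2 60 [ 535. -294.] [354.  38.] ; inner2 80 [ 533. -285.] [351.  35.] ; inner2 100 [ 531. -277.] [348.  31.] ; inner2 120 [ 529. -269.] [343.  26.] ; inner2 140 [ 527. -261.] [338.  21.] ; inner2 160 [ 525. -252.] [332.  15.] ; inner2 180 [ 523. -244.] [324.   7.] ; 
outer 60 [ 560. -273.] [336.   2.] ; outer 80 [ 557. -265.] [332.  -3.] ; outer 100 [ 555. -257.] [327.  -9.] ; outer 120 [ 552. -250.] [321. -16.] ; outer 140 [ 550. -242.] [314. -25.] ; outer 160 [ 547. -234.] [306. -35.] ; outer 180 [ 545. -226.] [295. -48.] ; 
outer2 60 [ 535. -277.] [336.  35.] ; outer2 80 [ 533. -270.] [332.  31.] ; outer2 100 [ 531. -262.] [327.  27.] ; outer2 120 [ 529. -254.] [321.  23.] ; outer2 140 [ 527. -246.] [315.  17.] ; outer2 160 [ 525. -238.] [306.  10.] ; outer2 180 [ 523. -230.] [296.   2.] ;
```

```bash
python3 - <<'E'
from h import *
import pickle
D=pickle.load(open('d0.pkl','rb'));s=D['side'];t=pickle.load(open('t7.pkl','rb'))
I=s['color']
for n,(u,v) in(('outer 190',(401.5,190)),('inner 190',(408.5,190)),('outer 175',(398.5,175)),('inner 175',(406,175)),('outer 150',(394.5,150)),('inner 150',(401,150))):
    P=[proj(s,onz(t,u,v,z)) for z in range(100,201,20)]
    print(n,[tuple(p.round(1)) for p in P], onz(t,u,v,160).round())
    u0=int(round(P[3][0]));print('  col',u0,'rows 100..180 step2:',[tuple(int(q) for q in x) for x in I[104:172:3,u0]])
E
```

```text
outer 190 [(np.float64(314.9), np.float64(143.3)), (np.float64(315.1), np.float64(138.5)), (np.float64(315.3), np.float64(133.5)), (np.float64(315.5), np.float64(128.5)), (np.float64(315.8), np.float64(123.2)), (np.float64(316.0), np.float64(117.8))] [ 547. -234.  160.]
  col 316 rows 100..180 step2: [(40, 96, 152), (43, 96, 151), (49, 100, 153), (41, 96, 151), (40, 96, 150), (122, 104, 87), (247, 244, 236), (136, 128, 121), (128, 122, 114), (89, 141, 204), (46, 96, 149), (42, 88, 136), (45, 82, 124), (48, 95, 144), (45, 92, 143), (45, 90, 138), (77, 85, 99), (82, 86, 90), (65, 67, 67), (62, 63, 64), (63, 64, 64), (65, 66, 65), (65, 66, 64)]
inner 190 [(np.float64(317.3), np.float64(141.8)), (np.float64(317.5), np.float64(137.0)), (np.float64(317.7), np.float64(132.2)), (np.float64(317.8), np.float64(127.2)), (np.float64(318.0), np.float64(122.0)), (np.float64(318.2), np.float64(116.7))] [ 547. -250.  160.]
  col 318 rows 100..180 step2: [(40, 95, 149), (42, 96, 150), (51, 99, 152), (40, 95, 150), (41, 96, 150), (123, 106, 88), (238, 234, 224), (113, 107, 100), (116, 112, 105), (89, 
[... 2141 characters left out ...]
 151), (234, 226, 189), (236, 227, 189)]
inner 150 [(np.float64(291.1), np.float64(136.2)), (np.float64(291.5), np.float64(131.7)), (np.float64(291.9), np.float64(127.1)), (np.float64(292.4), np.float64(122.3)), (np.float64(292.9), np.float64(117.3)), (np.float64(293.3), np.float64(112.2))] [ 636. -239.  160.]
  col 292 rows 100..180 step2: [(43, 96, 150), (44, 97, 153), (43, 98, 153), (102, 104, 113), (124, 107, 88), (125, 113, 99), (119, 114, 107), (105, 100, 94), (48, 110, 171), (43, 92, 142), (41, 84, 130), (52, 95, 144), (59, 96, 141), (48, 93, 141), (61, 98, 140), (49, 92, 138), (49, 93, 141), (50, 95, 144), (50, 94, 142), (52, 95, 143), (56, 97, 141), (233, 223, 187), (238, 228, 192)]
```

```bash

python3 -m crank '[[10,10,2,0,-0.12],[10,30,4,0,-0.3],[10,50,7,0,-0.48],[10,70,10,0,-0.66],[10,87,12,0,-0.84]]'
python3 -m crank '[[10,0,0,0,-0.18],[10,0,0,0,-0.36],[10,0,0,0,-0.54],[10,0,0,0,-0.68],[10,0,0,0,-0.73]]'
python3 -m crank '[[10,0,0,0,0],[10,0,0,0,0]]'
python3 - <<'E'
from h import *
delta(489.4,-229,280.2,1.703)
E
```

```text
time: 16.8
tool_pos: [490.2, -227.1, 369.9]
tcp_rot: [-3.141, -0.0, 0.985]
contact_force: [-0.3, -1.3, -1.4]
grip_width: 24.2
finger_force: 30.0
time: 17.42
tool_pos: [489.5, -227.1, 369.9]
tcp_rot: [-3.141, -0.001, 1.711]
contact_force: [-0.0, 0.7, -0.9]
grip_width: 24.0
finger_force: 30.0
time: 17.68
tool_pos: [489.4, -227.7, 370.0]
tcp_rot: [-3.141, -0.0, 1.706]
contact_force: [0.6, -0.0, -1.0]
grip_width: 23.9
finger_force: 30.0
rows delta: dx -1.2 dy -0.2 dz 89.8 turn 0.003 | len 90 pos [ 489.4 -227.7  370. ] rot [-3.141 -0.     1.706] F [ 0.6 -0.  -1. ] w 23.9 t 17.68
```

```bash
python3 - <<'E'
from h import *
c=snap('wrist','w8.png')
H=np.array([489.9,-228.9]);y=np.array([-np.sin(.132),np.cos(.132)]);x=np.array([y[1],-y[0]])
im=cv2.cvtColor(c['color'],cv2.COLOR_RGB2GRAY)
n,l,st,ce=cv2.connectedComponentsWithStats((im>170).astype(np.uint8))
for sy in(85.5,41.5,-41.5,-85.5):
  for dx in(21.5,-21.5):
    uv=proj(c,[*(H+sy*y+dx*x),114])
    for i in range(1,n):
      if 15<=st[i,4]<=90 and np.linalg.norm(ce[i]-uv)<14: print((sy,dx),uv.round(),ce[i].round(1),st[i,4],onz(c,*ce[i],114)[:2].round(1))
# held glass frosted side edges, rows below bottom edge
T=np.array([489.4,-227.7]);t=y
for q in(-12,12):print('exp bottom corner px',proj(c,[*(T+15*y+q*x),370-218.2]))
u,v=proj(c,[*(T+15*y),370-218.2]).astype(int)
for r in(v-4,v+2,v+6,v+12):print(r,im[r,u-30:u+31:2])
E
```

```text
(85.5, 21.5) [288.  85.] [293.1  74.8] 40 [ 502.5 -133.9]
(41.5, 21.5) [286. 145.] [285.7 145.4] 49 [ 505.3 -185.2]
exp bottom corner px [239.5773547  191.41549755]
exp bottom corner px [275.43199154 191.52589039]
187 [145 130 184 188 182 187 190 187 185 185 189 185 190 152  72  80  74  74
 178 186 185 186 193 184 179 185 230 255 255 255 225]
193 [135 133 181 186 182 185 190 185 183 182 188 175 185 149  88  90  87  89
 169 183 181 186 187 182 182 189 201 255 255 255 147]
197 [140 132 176 186 180 187 171 168 181 168 168 167 169 158 159 160 158 160
 168 165 164 165 161 168 175 191 188 255 255 255 138]
203 [179 137 170 130  22  38 156 177 168 124 112 115 118 118 117 116 116 116
 116 115 117 116 134 152 176 133  40  40 165 178  93]
```

```bash

python3 -m crank '[[10,0,0,10,0.003],[10,0,0,25,0.003],[10,0,0,40,0.003],[10,0,0,52,0.003],[10,0,0,60,0.003]]'
python3 -m crank '[[10,0,0,5,0],[10,0,0,11,0],[10,0,0,17,0],[10,0,0,21,0],[10,0,0,24,0]]'
python3 -m crank '[[10,0,0,2,0],[10,0,0,4,0],[10,0,0,5.5,0],[10,0,0,5.5,0],[10,0,0,5.5,0]]'
python3 - <<'E'
from h import *
import pickle
delta(489.4,-228,280.2,1.703)
s=snap('side','side9.png');pickle.dump(s,open('s9.pkl','wb'))
t=snap('top','top9.png');pickle.dump(t,open('t9.pkl','wb'))
c=snap('wrist','w9.png');pickle.dump(c,open('w9.pkl','wb'))
print(bot.get_obs()['moment'])
E
```

```text
time: 18.35
tool_pos: [489.2, -228.3, 308.9]
tcp_rot: [-3.141, -0.001, 1.702]
contact_force: [-0.1, -0.7, -1.6]
grip_width: 23.7
finger_force: 30.0
time: 18.98
tool_pos: [489.3, -228.3, 285.8]
tcp_rot: [3.142, 0.0, 1.702]
contact_force: [0.4, -0.3, -1.3]
grip_width: 24.0
finger_force: 30.0
time: 19.6
tool_pos: [489.3, -228.4, 280.6]
tcp_rot: [3.141, 0.0, 1.702]
contact_force: [-0.3, 1.1, -1.0]
grip_width: 23.7
finger_force: 30.0
rows delta: dx 0.3 dy 0.1 dz 0.4 turn -0.001 | len 1 pos [ 489.3 -228.4  280.6] rot [3.141 0.    1.702] F [-0.3  1.1 -1. ] w 23.7 t 19.60
[-0.01705246 -0.12492826 -0.06711533]
```

```bash

python3 -m crank '[[10,0.3,0.1,0.4,0],[10,0.3,0.1,0.4,0],[10,0.3,0.1,0.4,0],[10,0.3,0.1,0.4,0]]'
python3 -c "
from plant import bot
print(bot.close_job())"
```

```text
time: 20.25
tool_pos: [489.3, -228.0, 280.1]
tcp_rot: [3.142, 0.0, 1.702]
contact_force: [0.8, -0.6, -1.6]
grip_width: 23.8
finger_force: 30.0
the job is handed in; nothing more can be done
None
```

I handed the job in at 20.3 s: the grey glass stands back in its slot, and the arm holds the clear glass in the gauge gap, with the middle of its lower half measured at about 80 mm, the light's height; the result hasn't been reported back to me.

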